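# Tip the plant saucer over onto the staging board

## Robot

A 6-joint arm with a two-finger parallel gripper is mounted at the origin on the work surface. World frame = base frame: x ahead of the robot, y to its left, z up, the work surface at z = 0. Lengths are in m, angles in rad, forces in N, time in s.
With the tool pointing down it reaches from about 0.35 to 0.85 m from the base axis. Payload 8.1 kg.
Tool frame: the origin (TCP) lies on the centre line of the jaws, within the pads' length; the fingertips stand robot.tip_reach ahead of it and the grasp point (between the pads) lies 5 mm behind it (robot.tip_reach is the distance from the TCP to the fingertips, in m); z points along the fingers, y is the direction in which the jaws open and shut (so a half turn about z gives the same grasp; the last joint's range is limited). The gripper opens to 93 mm and grips with 3 to 60 N. Pads are 15 mm wide; open, the fingers measure 128 mm over their backs; the gripper's body (75 mm by 188 mm) begins 65 mm behind the grasp point.
Start: joints at [-1.345, 0.13, 1.488, -0, 1.523, -0.085], TCP at [0.184, -0.571, 0.233] pointing down, gripper open.
Joint ranges: [-2.96, 2.96], [-0.89, 2.26], [0.02, 2.5], [-1.34, 4.48], [0, 2.73], [-2.66, 2.66]. Speed limits (rad/s): [2.39, 2.39, 2.79, 3.14, 3.14, 3.14].

## Interface

Orientations are given as a rotation vector (axis times angle).
In Python, from plant import sensors, read_camera, robot gives the robot as it stands.
- The arm moves only by the tool play_rows, never from a script. Its argument "series" is a list that holds one entry, the list of rows, each a list of 5 numbers: the closure, from -1 (fully open) to 1 (shut), then the shift along the world's x, y, z in m, then the turn about the world's z in rad. A call has 1 to 8 rows; each row is the pose to reach, as a shift and turn from the pose commanded when the call began; what a row does not reach only later rows make up. A row lasts 1/10 s, in which the tool goes at most 50 mm and 8.59 degrees, less where a joint would pass 70% of its speed; a pose out of reach is approached as far as the arm can. A call with a gripper value outside its range is refused whole. The fingers move at their own pace and stop on an object; "force" is the grip in N (left out, the last holds). Time passes only in rows, so rows that repeat a pose let the fingers close. It gives the time, the measured TCP pose, the force and the opening at its end, in the units of the state.
- sensors.read_state(): the state, without advancing time (a new reading comes with each control period).
- read_camera(name): name is "side" or "top" or "wrist"; returns a dict with "color" (384x512x3 uint8, red, green, blue), "range_z" (384x512 float32, m along the optical axis (not along the pixel's ray), 0 where there is no reading), "intrinsics" (3x3 intrinsics, pixels), "rvec" (rotation vector, rad) and "tvec" (3), from world to camera coordinates, as OpenCV has them. Camera axes: x right, y down, z forward; pixel columns grow to the right and rows downward; lengths in m; the calibration is good to about 2 mm. The wrist camera is an equidistant fisheye: a pixel r from the principal point sees the ray r / f radians off the axis. A picture is of the moment at which its call begins.
- robot.close_job(): hands the job in, once; it reports no verdict.
The state is a dict: "t": time; "q": joint angles; "dq": joint speeds; "joint_torque": joint torques, N m; "tool_pos": TCP position; "orientation": TCP orientation; "force": force on the tool from outside, world axes, zero at the start; "wrist_torque": the same for the moment, N m; "opening": finger opening in m.
Only numpy, scipy, OpenCV 4.12 (cv2) and the standard library are available. Lean on these libraries where they do the work, as an engineer would, in place of code of your own. Each camera call takes 0.05 s, during which the arm holds its last target.

## Task

The square plant saucer lies upside down on the bench. Turn it right way up (open side up) by pushing it against the front edge of the wooden staging board, tipping it up there and over onto the board; then slide it fully home, squarely against the batten at the board's back. Push gently, its plastic is thin, and leave the two pots on the board where they are.

Things in the scene. Friction and masses are not known exactly. Their poses are not given: they have to be found in the camera images.
- saucer: Thin terracotta-coloured plastic square saucer, 120 x 120 mm, 18 mm high, walls 6 mm, floor 5 mm, hollow on one side, 0.13 to 0.24 kg; too wide to grasp flat. Origin: centre of the square, in the plane of its rim. z points from the rim out through the closed bottom: up while it lies upside down (start), down once right way up. x, y parallel to its sides. Friction about 0.5 to 0.9, varies.
- board: Fixed wooden board 420 mm wide (y), 167 mm deep (x), 25 mm high, front edge square. Origin: middle of the front edge at bench level; x points from that edge back over the board, y along it, z up. On it at the back a batten 20 mm high, its front face at x = 145 mm. The saucer starts on the bench 30 mm or more before the edge (negative x), turned somewhat, centre within 35 mm of y = 0.
- pot_far: Small terracotta pot with a seedling, 70 mm across and 65 mm high (leaves 60 mm higher), loose on the board at about y = -165 mm, origin at the centre of its underside. To be left alone.
- pot_near: Small terracotta pot without a plant, 64 mm across and 55 mm high, loose on the board at about y = +165 mm, origin at the centre of its underside. To be left alone.
Mind the look-alikes: they are no part of the job. Leave any blue or pink look-alike of the saucer alone.

How it is judged:
By the outcome, as a careful person would: the job done as asked, in the order asked, and still so for the second after the job is handed in, with the robot touching nothing.
It also fails if it takes over 72 s, if anything falls off the work surface, if the arm or the gripper's body presses on something with over 40 N, if the wrist force passes 120 N, or if a joint passes its speed limit or range.

## Working session

There is one attempt and no reset: what is moved stays moved. The work goes in short steps, Python scripts to look and compute and a tool call to move; the robot and the scene stay as the last step left them, time stands still between calls to the robot, and variables do not carry over. Pictures are saved under pics/ and viewed, and the job is handed in when it is done.

Besides the shell and the picture viewer there is one more tool, called after ">>>" by a JSON object that holds its "fn" and its "kwargs". play_rows: Moves the arm, as the interface text tells. Its arguments: {"type":"object","properties":{"series":{"type":"array","items":{"type":"array","items":{"type":"array","items":{"type":"number"}}}},"force":{"type":"number"}},"required":["series"]}

```bash
ls; mkdir -p pics
cat > h.py <<'E'
import numpy as np, cv2
from plant import sensors, read_camera, robot
def save(n,img): cv2.imwrite('pics/'+n+'.png', img[:,:,::-1])
def cam2world(c,uv,z=None,depth=None):
    K=c['intrinsics'];R=cv2.Rodrigues(np.array(c['rvec'],float))[0];t=np.array(c['tvec'],float)
    uv=np.atleast_2d(uv).astype(float)
    d=np.c_[(uv[:,0]-K[0,2])/K[0,0],(uv[:,1]-K[1,2])/K[1,1],np.ones(len(uv))]
    if depth is not None: return (d*np.asarray(depth)[:,None]-t)@R
    o=-R.T@t; w=d@R
    return o+w*((z-o[2])/w[:,2])[:,None]
def cloud(c):
    z=c['range_z'];v,u=np.nonzero(z>0)
    return u,v,cam2world(c,np.c_[u,v],depth=z[v,u])
E
python3 - <<'E'
from h import *
s=sensors.read_state();print(s, robot.tip_reach)
for n in('side','top'):
    c=read_camera(n);save(n+'0',c['color']);print(n,c['intrinsics'],c['rvec'],c['tvec'])
    np.savez('/tmp/'+n,**c)
E
```

```text
pics
{'t': 0.0, 'q': array([-1.34543467e+00,  1.31137831e-01,  1.48928216e+00, -9.93841757e-06,
        1.52297049e+00, -8.54191191e-02]), 'dq': array([ 1.10540007e-03,  4.43280224e-05,  9.30221858e-04,  7.77146617e-04,
       -9.03931832e-05,  1.14675809e-03]), 'joint_torque': array([-1.57786915e-03, -5.59838784e+01, -4.91765606e+01,  7.61963823e-02,
        3.51339590e-02, -1.29298564e-04]), 'tool_pos': array([ 0.18336802, -0.57073078,  0.23159976]), 'orientation': array([-3.10196893e+00, -4.85934382e-01,  2.12873038e-04]), 'force': array([-0.06702879, -0.20488371,  0.42507741]), 'wrist_torque': array([-0.05731601,  0.03237157,  0.01609289]), 'opening': 0.09281547378158261} 0.014
side [[450.67617349   0.         254.25525268]
 [  0.         450.67617349 197.85899374]
 [  0.           0.           1.        ]] [ 0.1064608  -2.85182962  1.24605167] [0.50177647 0.05277787 1.23728679]
top [[437.20826658   0.         255.78663688]
 [  0.         437.20826658 194.38011794]
 [  0.           0.           1.        ]] [ 2.17857454 -2.13735689  0.18841881] [0.02675226 0.52294141 1.12900667]
```

View pics/top0.png

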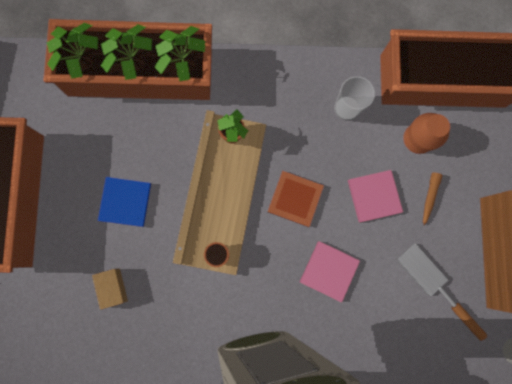

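View pics/side0.png

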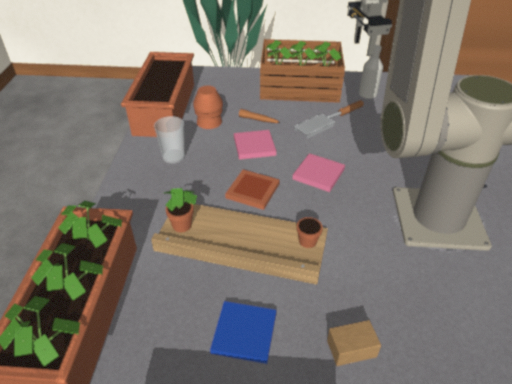

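The candidates in top are the terracotta square (296,199), two pink ones (376,196) and (331,271), and a blue one (125,202). Only the terracotta one matches the description. I'll confirm it in a crop and measure.

Run:
```python
from h import *
c=dict(np.load('/tmp/top.npz'));save('crop0',cv2.resize(c['color'][150:250,160:360],None,fx=4,fy=4,interpolation=cv2.INTER_CUBIC))
hsv=cv2.cvtColor(c['color'],cv2.COLOR_RGB2HSV)
u,v,P=cloud(c)
# saucer
for z in(0.018,):
  m=((hsv[...,0]<12)&(hsv[...,1]>120)).astype(np.uint8);m[:,:250]=0;m[:160]=0;m[230:]=0;m[:,335:]=0
  cs=max(cv2.findContours(m,0,1)[0],key=cv2.contourArea)[:,0,:]
  W=cam2world(c,cs,z=z)[:,:2].astype(np.float32);r=cv2.minAreaRect(W);print('saucer',r,cv2.boxPoints(r))
sel=(u>285)&(u<306)&(v>190)&(v<208);print('saucer z inner',np.median(P[sel],0))
sel=(m[v,u]>0);print('z pct',np.percentile(P[sel,2],[5,25,50,75,95]))
# board top plane
mb=((hsv[...,0]>12)&(hsv[...,0]<25)&(hsv[...,1]>70)).astype(np.uint8);mb[:,:165]=0;mb[:,272:]=0;mb[:100]=0;mb[285:]=0
sel=(mb[v,u]>0)
print('board z',np.percentile(P[sel,2],[5,25,50,75,95]))
B=P[sel&(P[:,2]>0.019)];cs=B[:,:2].astype(np.float32);r=cv2.minAreaRect(cs);print('board',r,cv2.boxPoints(r))
T=P[sel&(abs(P[:,2]-.045)<.006)];r=cv2.minAreaRect(T[:,:2].astype(np.float32));print('batten',r)
for nm,(a,b) in {'far':(235,127),'near':(216,254)}.items():
  s=(abs(u-a)<22)&(abs(v-b)<22)&(P[:,2]>.055); s2=s&(P[:,2]<.095); print(nm,cv2.minEnclosingCircle(P[s2][:,:2].astype(np.float32)),P[s,2].max())
```

```text
saucer ((0.5169888138771057, -0.07194433361291885), (0.11761236935853958, 0.11951205879449844), 70.87926483154297) [[ 0.44126695 -0.10793252]
 [ 0.55418557 -0.14707989]
 [ 0.5927107  -0.03595614]
 [ 0.47979206  0.00319122]]
saucer z inner [ 0.51482184 -0.07189355  0.01878648]
z pct [0.01480719 0.01706097 0.01859783 0.02015048 0.02237725]
board z [0.02174167 0.02414973 0.02586644 0.0281802  0.04647855]
board ((0.5308964252471924, 0.13102519512176514), (0.1660539209842682, 0.4191879332065582), 79.85240173339844) [[0.30995303 0.08622424]
 [0.7225837  0.0123698 ]
 [0.7518398  0.17582616]
 [0.33920914 0.2496806 ]]
batten ((0.536613404750824, 0.16411103308200836), (0.10144635289907455, 0.41837960481643677), 79.28411102294922)
far ((0.6875649690628052, 0.10559104382991791), 0.03479587659239769) 0.15361983410771737
near ((0.3617999255657196, 0.1363598108291626), 0.03196953237056732) 0.08732763602236443
```

View pics/crop0.png

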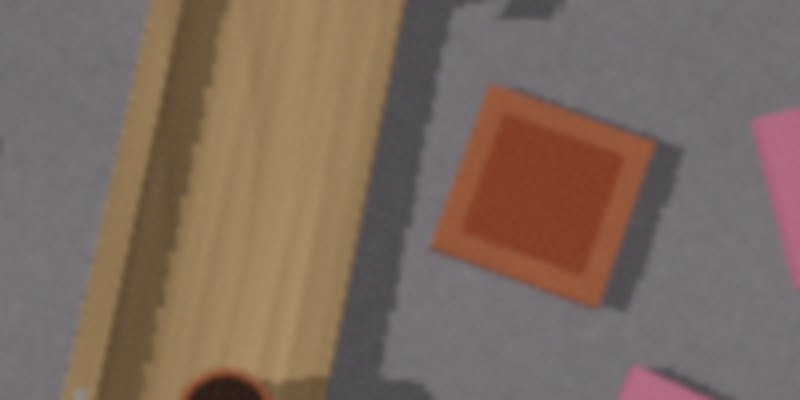

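Crop: the terracotta square has a uniform top at z≈18.8 mm, so it is closed side up. It sits next to the board's front edge, and the blue and pink ones aren't it. Next I'll work out the board-frame numbers and check that the approach gap is clear.

```bash
cat >> h.py <<'E'
# board frame
f0=np.array([0.30995303,0.08622424]);f1=np.array([0.7225837,0.0123698])
O=(f0+f1)/2; ey=(f0-f1)/np.linalg.norm(f0-f1); ex=np.array([ey[1],-ey[0]])
def w2b(p): p=np.atleast_2d(p); d=p[:,:2]-O; return np.c_[d@ex,d@ey]
def b2w(x,y): return O+x*ex+y*ey
E
python3 - <<'E'
from h import *
print(O,ex,ey)
c=dict(np.load('/tmp/top.npz'));hsv=cv2.cvtColor(c['color'],cv2.COLOR_RGB2HSV);u,v,P=cloud(c)
m=((hsv[...,0]>160)&(hsv[...,1]>80)&(hsv[...,0]<176)).astype(np.uint8)
for k in cv2.findContours(m,0,1)[0]:
  if cv2.contourArea(k)>500: print('pink',k[:,0].mean(0),np.round(w2b(cv2.boxPoints(cv2.minAreaRect(cam2world(c,k[:,0],z=.018)[:,:2].astype(np.float32)))),3).tolist())
print('saucer',w2b([[0.517,-0.0719]]),w2b([[0.44126695,-0.10793252],[0.55418557,-0.14707989],[0.5927107,-0.03595614],[0.47979206,0.00319122]]))
print('pots',w2b([[.6876,.1056],[.3618,.1364]]))
s=(P[:,2]>.1)&(P[:,2]<.3);b=w2b(P)
for n,(x0,x1,y0,y1) in dict(app=(-.35,-.06,-.2,.2)).items():
  q=(b[:,0]>x0)&(b[:,0]<x1)&(b[:,1]>y0)&(b[:,1]<y1);print(n,P[q,2].max())
# front edge check at z=.025 with side camera later
T=P[(abs(b[:,1])<.12)&(b[:,0]>-.02)&(b[:,0]<.19)];tb=w2b(T)
for a in np.arange(-.02,.19,.01):
  q=(tb[:,0]>=a)&(tb[:,0]<a+.01); print(round(a,3),round(np.median(T[q,2]),4) if q.any() else None)
for y,x in((-.022,-.215),(-.022,-.2)): print(b2w(x,y))
print('tool jaw yaw now, target', np.degrees(np.arctan2(ey[1],ey[0])))
E
```

```text
[0.51626837 0.04929702] [0.17618454 0.98435715] [-0.98435715  0.17618454]
pink [329.61490683 271.16149068] [[-0.287, 0.226], [-0.318, 0.109], [-0.2, 0.078], [-0.169, 0.194]]
pink [374.98192771 195.91566265] [[-0.299, 0.009], [-0.414, -0.043], [-0.364, -0.152], [-0.25, -0.101]]
saucer [[-0.11917225 -0.02207323]] [[-0.16798411  0.04612676]
 [-0.18662459 -0.07192265]
 [-0.0704516  -0.09026685]
 [-0.05181114  0.02778258]]
pots [[ 0.08560823 -0.15873181]
 [ 0.0585255   0.16739824]]
app 0.027386078082086953
-0.02 0.0002
-0.01 0.0003
0.0 0.0254
0.01 0.0252
0.02 0.0255
0.03 0.0253
0.04 0.0254
0.05 0.0254
0.06 0.0253
0.07 0.0252
0.08 0.0251
0.09 0.0253
0.1 0.0256
0.11 0.0256
0.12 0.0255
0.13 0.0253
0.14 0.0364
0.15 0.0455
0.16 0.0455
0.17 0.0003
0.18 0.0001
[ 0.50004455 -0.16621583]
[ 0.50268731 -0.15145047]
tool jaw yaw now, target 169.85240139555665
```

>>> {"fn": "play_rows", "kwargs": {"series": [[[-0.29,0.316,0.405,0,1.083],[-0.29,0.316,0.405,0,1.083],[-0.29,0.316,0.405,0,1.083],[-0.29,0.316,0.405,0,1.083],[-0.29,0.316,0.405,0,1.083],[-0.29,0.316,0.405,0,1.083],[-0.29,0.316,0.405,0,1.083],[-0.29,0.316,0.405,0,1.083]]], "force": 20}}

```text
t: 0.9
tool_pos: [0.4303, -0.254, 0.2324]
orientation: [-2.403, -2.023, 0.0]
force: [1.3, -0.2, 0.5]
opening: 0.0601
```

>>> {"fn": "play_rows", "kwargs": {"series": [[[-0.29,0.07,0.088,0,0],[-0.29,0.07,0.088,0,0],[-0.29,0.07,0.088,0,0],[-0.29,0.07,0.088,-0.05,0],[-0.29,0.07,0.088,-0.1,0],[-0.29,0.07,0.088,-0.14,0],[-0.29,0.07,0.088,-0.14,0]]]}}

```text
t: 1.6
tool_pos: [0.4943, -0.1661, 0.0858]
orientation: [-2.401, -2.009, 0.009]
force: [-1.3, 0.8, -0.6]
opening: 0.0602
```

```bash
cat >> h.py <<'E'
def st():
    s=sensors.read_state();R=cv2.Rodrigues(s['orientation'])[0];p=s['tool_pos']
    b=w2b(p)[0];F=s['force'];fb=[F[:2]@ex,F[:2]@ey,F[2]]
    yaw=np.degrees(np.arctan2(R[1,1],R[0,1]))
    print('t',round(s['t'],2),'board xy mm',np.round(b*1e3,1),'tip z mm',round((p[2]-robot.tip_reach)*1e3,1),'world',np.round(p,4),'jawyaw-err',round((yaw-np.degrees(np.arctan2(ey[1],ey[0]))+90)%180-90,2),'F board',np.round(fb,1),'open',round(s['opening'],4))
E
python3 - <<'E'
from h import *
st()
for n in('side','top'): save(n+'1',read_camera(n)['color'])
E
```

```text
t 1.6 board xy mm [-215.9  -16.3] tip z mm 71.8 world [ 0.4943 -0.1661  0.0858] jawyaw-err -0.0 F board [ 0.5  1.4 -0.6] open 0.0602
```

>>> {"fn": "play_rows", "kwargs": {"series": [[[-0.29,0.006,-0.001,-0.03,0],[-0.29,0.006,-0.001,-0.055,0],[-0.29,0.006,-0.001,-0.055,0],[-0.29,0.006,-0.001,-0.055,0]]]}}

```text
t: 2.1
tool_pos: [0.5069, -0.1697, 0.0402]
orientation: [2.408, 2.015, 0.002]
force: [0.6, -0.1, 0.3]
opening: 0.0598
```

Run:
```python
from h import *
st()
for n in('side','top'): save(n+'2',read_camera(n)['color'])
```

```text
t 2.1 board xy mm [-217.3  -29.4] tip z mm 26.2 world [ 0.5069 -0.1697  0.0402] jawyaw-err -0.01 F board [-0.  -0.6  0.3] open 0.0598
```

View pics/side2.png

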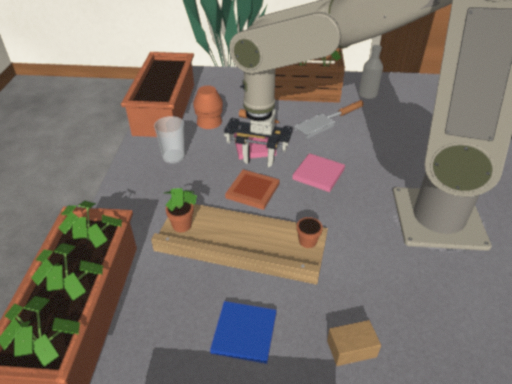

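Side view: the open gripper (260,150) is behind the saucer (252,188), and the jaws are parallel to the board. It's clear of the pink ones. I'll descend.

>>> {"fn": "play_rows", "kwargs": {"series": [[[-0.29,-0.006,0.001,-0.015,0],[-0.29,-0.006,0.001,-0.023,0],[-0.29,-0.006,0.001,-0.023,0],[-0.29,-0.006,0.001,-0.023,0],[-0.29,-0.006,0.001,-0.023,0]]]}}

```text
t: 2.7
tool_pos: [0.5002, -0.1682, 0.0155]
orientation: [2.408, 2.016, 0.001]
force: [0.5, 0.3, -0.7]
opening: 0.0599
```

Run:
```python
from h import *
st()
```

```text
t 2.7 board xy mm [-216.9  -22.5] tip z mm 1.5 world [ 0.5002 -0.1682  0.0155] jawyaw-err 0.01 F board [ 0.4 -0.4 -0.7] open 0.0599
```

>>> {"fn": "play_rows", "kwargs": {"series": [[[-0.29,0.0018,0.0098,0,0],[-0.29,0.0035,0.0197,0,0],[-0.29,0.0053,0.0295,0,0],[-0.29,0.007,0.0394,0,0],[-0.29,0.0088,0.0492,0,0],[-0.29,0.0106,0.0591,0,0],[-0.29,0.0115,0.064,0,0],[-0.29,0.0123,0.0689,0,0]]]}}

```text
t: 3.5
tool_pos: [0.5119, -0.0985, 0.0146]
orientation: [2.409, 2.017, -0.0]
force: [-1.7, -2.2, 1.7]
opening: 0.06
```

Run:
```python
from h import *
st()
for n in('side','top'): c=read_camera(n);save(n+'3',cv2.resize(c['color'][90:290,160:400] if n=='top' else c['color'][90:290,150:350],None,fx=3,fy=3));np.savez('/tmp/'+n+'3',**c)
st()
```

```text
t 3.5 board xy mm [-146.2  -21.7] tip z mm 0.6 world [ 0.5119 -0.0985  0.0146] jawyaw-err 0.04 F board [-2.5  1.3  1.7] open 0.06
t 3.6 board xy mm [-146.   -21.5] tip z mm 0.4 world [ 0.5118 -0.0982  0.0144] jawyaw-err 0.04 F board [-0.3  0.   0.3] open 0.06
```

View pics/top3.png

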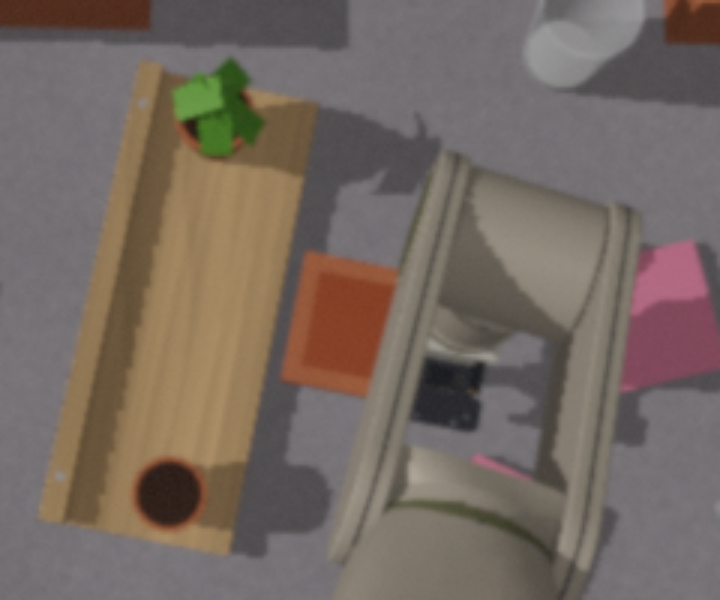

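View pics/side3.png

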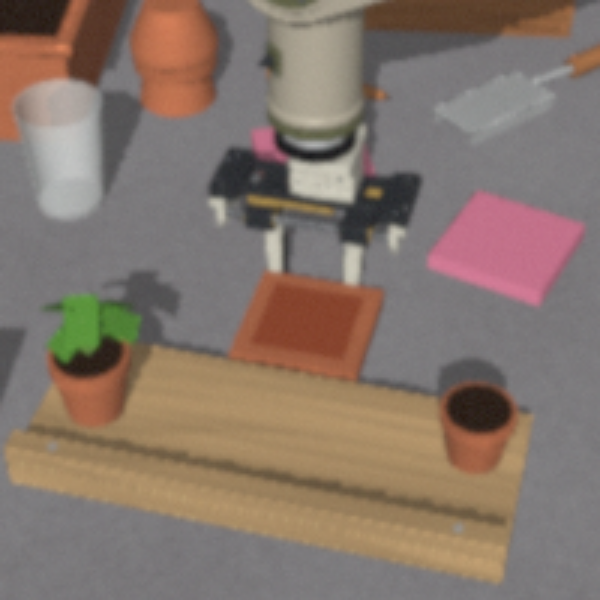

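Top and side views: the saucer is now nearly parallel to the board, about 10–15 mm short of the edge, with both fingers on its rear wall. I'll raise the tip slightly and push on in small steps.

>>> {"fn": "play_rows", "kwargs": {"series": [[[-0.29,0.0005,0.003,0.001,0],[-0.29,0.001,0.006,0.001,0],[-0.29,0.0016,0.009,0.001,0],[-0.29,0.0021,0.012,0.001,0],[-0.29,0.0025,0.014,0.001,0],[-0.29,0.0025,0.014,0.001,0]]]}}

```text
t: 4.2
tool_pos: [0.5144, -0.0846, 0.0156]
orientation: [-2.409, -2.017, -0.0]
force: [-0.6, -0.8, -0.4]
opening: 0.0602
```

Run:
```python
from h import *
st()
```

```text
t 4.2 board xy mm [-132.2  -21.8] tip z mm 1.6 world [ 0.5144 -0.0846  0.0156] jawyaw-err 0.02 F board [-0.9  0.4 -0.4] open 0.0602
```

>>> {"fn": "play_rows", "kwargs": {"series": [[[-0.29,0.0002,0.001,0,0],[-0.29,0.0004,0.002,0,0],[-0.29,0.0005,0.003,0,0],[-0.29,0.0005,0.003,0,0]]]}}

```text
t: 4.6
tool_pos: [0.5146, -0.0832, 0.0157]
orientation: [2.408, 2.015, -0.003]
force: [-2.4, -6.5, 0.5]
opening: 0.0601
```

Run:
```python
from h import *
st()
```

```text
t 4.6 board xy mm [-130.7  -21.8] tip z mm 1.7 world [ 0.5146 -0.0832  0.0157] jawyaw-err -0.01 F board [-6.8  1.2  0.5] open 0.0601
```

Contact: 6.8 N at 1.5 mm of commanded lead, so the arm yields about 4–5 N/mm. I'll add a little preload and lift the rear edge by friction along its arc (120 mm radius).

>>> {"fn": "play_rows", "kwargs": {"series": [[[-0.29,0.0002,0.001,0,0],[-0.29,0.0001,0.0004,0.0052,0],[-0.29,0,0.0001,0.0105,0],[-0.29,0,0,0.0157,0],[-0.29,0,0,0.0208,0],[-0.29,0,0,0.0208,0]]]}}

```text
t: 5.2
tool_pos: [0.5147, -0.0837, 0.0371]
orientation: [2.408, 2.015, -0.003]
force: [-2.9, -8.1, -0.9]
opening: 0.0597
```

Run:
```python
from h import *
st()
for n in('side','top'): c=read_camera(n);save(n+'4',cv2.resize(c['color'][90:290,160:400] if n=='top' else c['color'][90:290,150:350],None,fx=3,fy=3));np.savez('/tmp/'+n+'4',**c)
st()
```

```text
t 5.2 board xy mm [-131.1  -21.9] tip z mm 23.1 world [ 0.5147 -0.0837  0.0371] jawyaw-err -0.01 F board [-8.5  1.4 -0.9] open 0.0597
t 5.3 board xy mm [-131.1  -21.7] tip z mm 22.6 world [ 0.5145 -0.0836  0.0366] jawyaw-err -0.01 F board [-9.7 -0.1 -1. ] open 0.0602
```

View pics/side4.png

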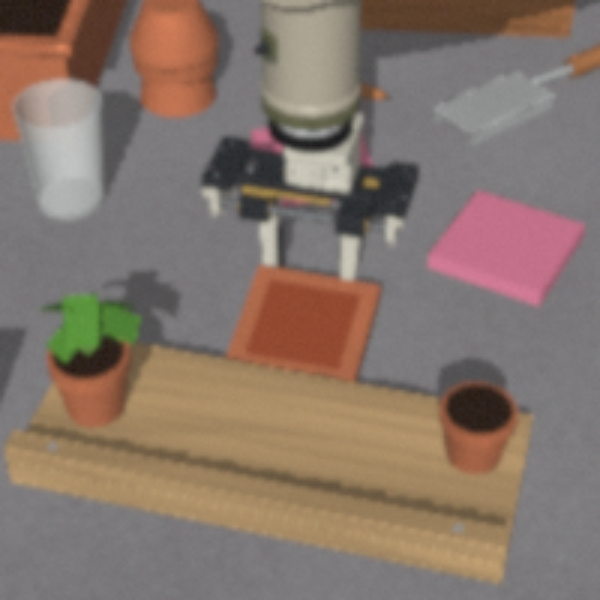

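View pics/top4.png

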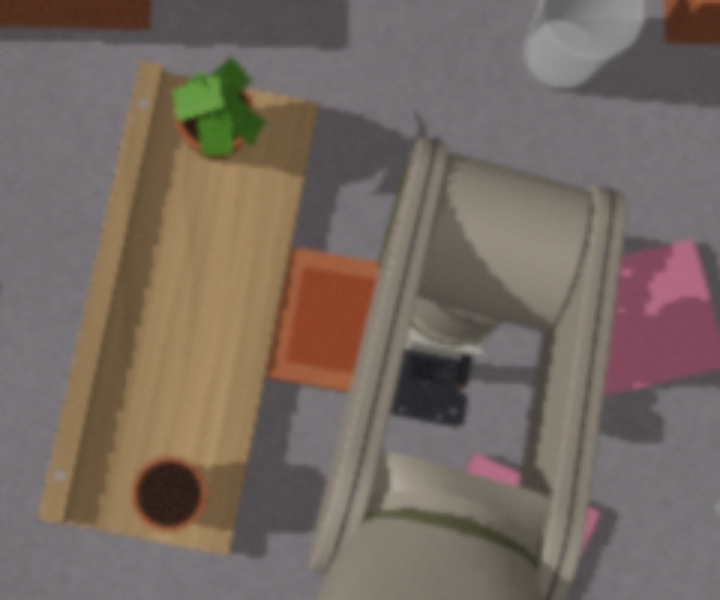

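It still shows 9 N with the tip at z=23 mm, which is higher than a flat saucer's wall, so it must have tilted. I'll check the tilt by depth.

```bash
cat >> h.py <<'E'
def tilt(c,roi=None,show=True):
    hsv=cv2.cvtColor(c['color'],cv2.COLOR_RGB2HSV);u,v,P=cloud(c);b=w2b(P)
    m=((hsv[...,0]<12)&(hsv[...,1]>130))[v,u]&(abs(b[:,1]+.022)<.075)&(b[:,0]>-.2)&(b[:,0]<.16)&(P[:,2]<.16)
    X=np.c_[b[m]*1e3,P[m,2]*1e3]
    if len(X)<20: print('few',len(X));return
    # dominant plane through robust refit
    Q=X
    for _ in range(6):
        c0=np.median(Q,0);n=np.linalg.svd(Q-Q.mean(0),full_matrices=False)[2][2];r=abs((X-Q.mean(0))@n);Q=X[r<max(3,np.percentile(r,60))]
    if n[2]<0:n=-n
    print('n',len(X),len(Q),'normal',np.round(n,3),'tilt x deg',round(np.degrees(np.arctan2(n[0],n[2])),1),'min',np.round(np.percentile(X,1,0),1),'max',np.round(np.percentile(X,99,0),1))
E
python3 - <<'E'
from h import *
for n in('side4','top4'): tilt(dict(np.load('/tmp/%s.npz'%n)))
E
```

```text
n 1316 1125 normal [0.174 0.006 0.985] tilt x deg 10.0 min [-114.2  -64.1   16.9] max [-7.6 50.3 39.2]
n 1233 1002 normal [0.182 0.001 0.983] tilt x deg 10.5 min [-78.9 -69.4  15.9] max [-3.2 46.4 35. ]
```

Run:
```python
from h import *
def g(t,p=2.5,d=2):
    t=np.radians(t);s,c=np.sin(t),np.cos(t);return np.array([-120*c-(18-d)*s+p*c,120*s+d*c-.6*p*s])
def tab(a,lst):
    for t in lst:
        q=g(t)-(g(a)+[0,.26]); print(t,np.round([q[0]*ex[0],q[0]*ex[1],q[1]],1),'board',np.round(q,1))
tab(10,[14,18,22,26,30]);print();tab(30,[33,36,39,42,45,48]);print();tab(48,[51,54,57,60,63,66]);print();tab(66,[69,72,75,78,81,84,87])
```

```text
14 [0.1 0.6 7.8] board [0.6 7.8]
18 [ 0.3  1.8 15.7] board [ 1.8 15.7]
22 [ 0.6  3.5 23.4] board [ 3.6 23.4]
26 [ 1.   5.8 30.9] board [ 5.9 30.9]
30 [ 1.5  8.6 38.2] board [ 8.7 38.2]

33 [0.4 2.5 5. ] board [2.5 5. ]
36 [ 0.9  5.2 10. ] board [ 5.3 10. ]
39 [ 1.5  8.2 14.9] board [ 8.4 14.9]
42 [ 2.1 11.5 19.5] board [11.7 19.5]
45 [ 2.7 15.1 24. ] board [15.4 24. ]
48 [ 3.4 18.9 28.2] board [19.2 28.2]

51 [0.7 4.1 3.7] board [4.1 3.7]
54 [1.5 8.4 7.4] board [8.5 7.4]
57 [ 2.3 12.9 10.8] board [13.1 10.8]
60 [ 3.2 17.6 14. ] board [17.9 14. ]
63 [ 4.  22.6 16.8] board [22.9 16.8]
66 [ 5.  27.7 19.4] board [28.1 19.4]

69 [0.9 5.3 2. ] board [5.4 2. ]
72 [ 1.9 10.7  4. ] board [10.9  4. ]
75 [ 2.9 16.3  5.7] board [16.5  5.7]
78 [ 3.9 22.   7. ] board [22.3  7. ]
81 [ 5.  27.8  8. ] board [28.2  8. ]
84 [ 6.  33.7  8.7] board [34.2  8.7]
87 [ 7.1 39.7  9.1] board [40.3  9.1]
```

>>> {"fn": "play_rows", "kwargs": {"series": [[[-0.29,0.0001,0.0006,0.008,0],[-0.29,0.0003,0.0018,0.016,0],[-0.29,0.0006,0.0035,0.0236,0],[-0.29,0.001,0.0058,0.0311,0],[-0.29,0.0015,0.0086,0.0384,0],[-0.29,0.0015,0.0086,0.0384,0]]]}}

```text
t: 5.9
tool_pos: [0.5173, -0.0742, 0.0763]
orientation: [2.408, 2.014, 0.001]
force: [-1.2, -4.9, 2.5]
opening: 0.0598
```

Run:
```python
from h import *
st()
for n in('side','top'): c=read_camera(n);tilt(c);save(n+'5',cv2.resize(c['color'][90:290,160:400] if n=='top' else c['color'][90:290,150:350],None,fx=3,fy=3))
st()
```

```text
t 5.9 board xy mm [-121.4  -22.7] tip z mm 62.3 world [ 0.5173 -0.0742  0.0763] jawyaw-err -0.01 F board [-5.1  0.3  2.5] open 0.0598
n 1604 1291 normal [ 0.474 -0.001  0.88 ] tilt x deg 28.3 min [-103.9  -65.    18.1] max [-7.1 50.2 71.3]
n 1095 956 normal [ 0.482 -0.001  0.876] tilt x deg 28.8 min [-68.7 -69.9  16. ] max [-3.1 46.  54.9]
t 6.0 board xy mm [-121.6  -22.5] tip z mm 61.4 world [ 0.517  -0.0744  0.0754] jawyaw-err -0.0 F board [-6.2 -1.5  1.7] open 0.06
```

View pics/side5.png

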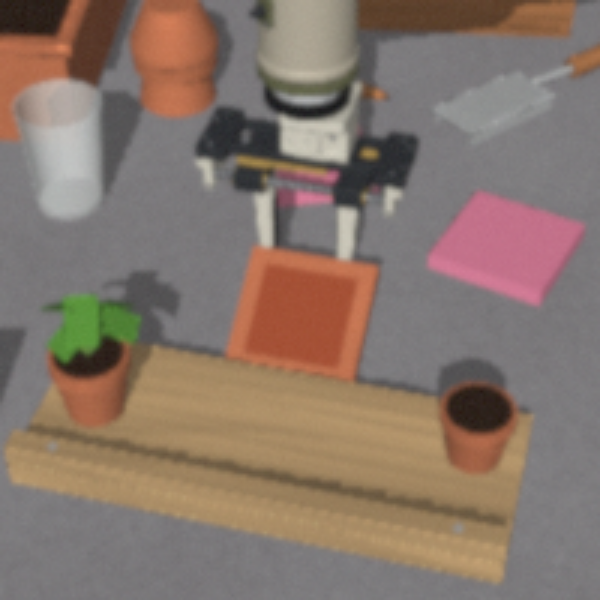

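Tilt is 28.5° and uniform across the width. Contact is about 6 N with friction in hand (f≈0.23). I'll keep going with about 1 mm more preload.

>>> {"fn": "play_rows", "kwargs": {"series": [[[-0.29,0.0002,0.001,-0.0004,0],[-0.29,0.0006,0.0035,0.0046,0],[-0.29,0.0011,0.0062,0.0096,0],[-0.29,0.0017,0.0092,0.0145,0],[-0.29,0.0023,0.0125,0.019,0],[-0.29,0.0029,0.016,0.0235,0],[-0.29,0.0035,0.0197,0.0277,0],[-0.29,0.0035,0.0197,0.0277,0]]]}}

```text
t: 6.8
tool_pos: [0.5207, -0.0549, 0.1039]
orientation: [2.407, 2.014, -0.0]
force: [-2.6, -7.7, 7.2]
opening: 0.0597
```

Run:
```python
from h import *
st()
for n in('side','top'): c=read_camera(n);tilt(c);save(n+'6',cv2.resize(c['color'][90:290,160:400] if n=='top' else c['color'][90:290,150:350],None,fx=3,fy=3))
st()
```

```text
t 6.8 board xy mm [-101.8  -22.8] tip z mm 89.9 world [ 0.5207 -0.0549  0.1039] jawyaw-err 0.0 F board [-8.1  1.2  7.2] open 0.0597
n 1718 1364 normal [ 0.712 -0.002  0.702] tilt x deg 45.4 min [-82.6 -65.7  18.4] max [-7.2 50.2 96. ]
n 713 668 normal [0.732 0.002 0.681] tilt x deg 47.0 min [-44.7 -70.3  14.1] max [-2.7 46.8 61. ]
t 6.9 board xy mm [-102.1  -22.7] tip z mm 89.6 world [ 0.5206 -0.0552  0.1036] jawyaw-err -0.0 F board [-8.3  0.9  7.4] open 0.0598
```

View pics/side6.png

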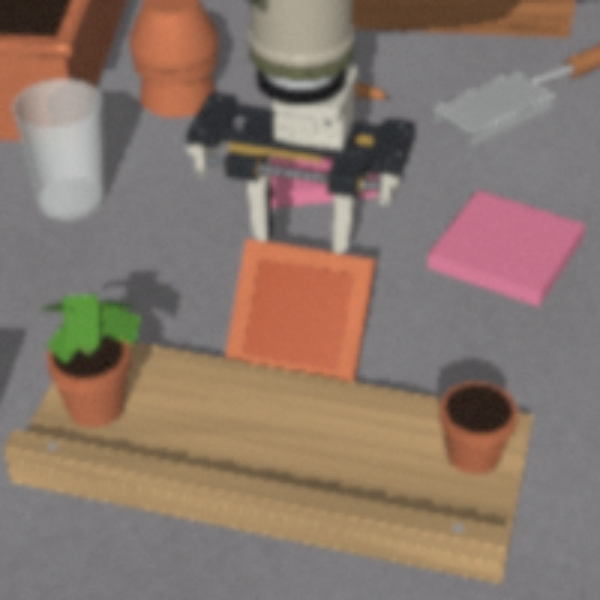

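Tilt is about 46° with an 11 N normal load and little friction used. Continuing.

>>> {"fn": "play_rows", "kwargs": {"series": [[[-0.29,0.0007,0.0041,0.0037,0],[-0.29,0.0015,0.0084,0.0074,0],[-0.29,0.0023,0.0129,0.0108,0],[-0.29,0.0032,0.0176,0.014,0],[-0.29,0.004,0.0226,0.0168,0],[-0.29,0.005,0.0277,0.0194,0],[-0.29,0.005,0.0277,0.0194,0]]]}}

```text
t: 7.6
tool_pos: [0.5262, -0.0267, 0.1239]
orientation: [2.407, 2.014, 0.002]
force: [-2.6, -6.4, 12.4]
opening: 0.06
```

Run:
```python
from h import *
st()
for n in('side','top'): c=read_camera(n);tilt(c);save(n+'7',cv2.resize(c['color'][90:290,160:400] if n=='top' else c['color'][90:290,150:350],None,fx=3,fy=3))
st()
```

```text
t 7.6 board xy mm [-73.  -23.1] tip z mm 109.9 world [ 0.5262 -0.0267  0.1239] jawyaw-err 0.01 F board [-6.8  1.5 12.4] open 0.06
n 1677 1359 normal [ 0.899 -0.002  0.438] tilt x deg 64.0 min [-55.7 -66.2  18.6] max [ -5.6  49.8 114.5]
n 62 62 normal [0.952 0.008 0.305] tilt x deg 72.3 min [ -8.4 -68.7  11.1] max [-2.6 44.6 26.8]
t 7.7 board xy mm [-73.3 -23.1] tip z mm 109.8 world [ 0.5261 -0.027   0.1238] jawyaw-err 0.01 F board [-5.9  1.8 12.1] open 0.0603
```

View pics/side7.png

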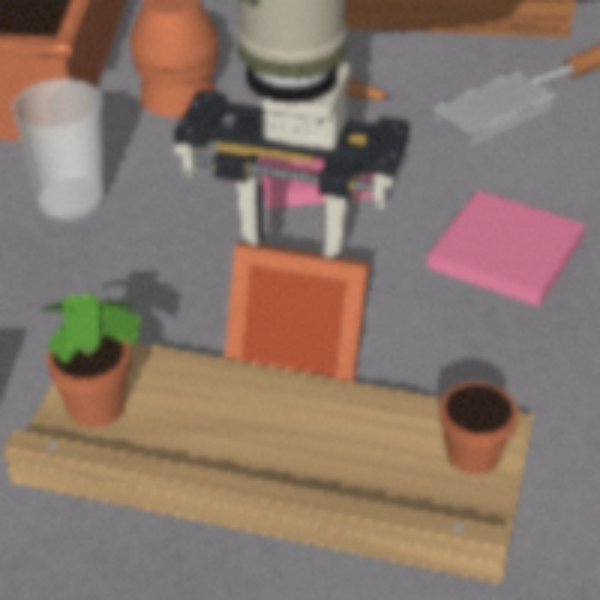

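Tilt is 64°, with vertical load building up to 12 N. I'll ease z by about 1 mm and carry on to nearly vertical.

>>> {"fn": "play_rows", "kwargs": {"series": [[[-0.29,0.0009,0.0053,0.0026,0],[-0.29,0.0019,0.0107,0.005,0],[-0.29,0.0029,0.0163,0.0067,0],[-0.29,0.0039,0.022,0.0081,0],[-0.29,0.0045,0.025,0.0086,0],[-0.29,0.0045,0.025,0.0086,0]]]}}

```text
t: 8.3
tool_pos: [0.5307, -0.0008, 0.1323]
orientation: [2.407, 2.015, 0.004]
force: [-0.4, -1.9, 11.9]
opening: 0.06
```

Run:
```python
from h import *
st()
for n in('side',): c=read_camera(n);tilt(c);save(n+'8',cv2.resize(c['color'][90:290,160:400] if n=='top' else c['color'][90:290,150:350],None,fx=3,fy=3))
st()
```

```text
t 8.3 board xy mm [-46.8 -23. ] tip z mm 118.3 world [ 0.5307 -0.0008  0.1323] jawyaw-err 0.02 F board [-1.9  0.1 11.9] open 0.06
n 1525 1306 normal [ 0.978 -0.001  0.207] tilt x deg 78.0 min [-33.9 -65.5  21.1] max [ -2.8  50.6 121.3]
t 8.35 board xy mm [-46.9 -23. ] tip z mm 118.2 world [ 0.5306 -0.0009  0.1322] jawyaw-err 0.02 F board [-1.9  1.3 10.5] open 0.0598
```

View pics/side8.png

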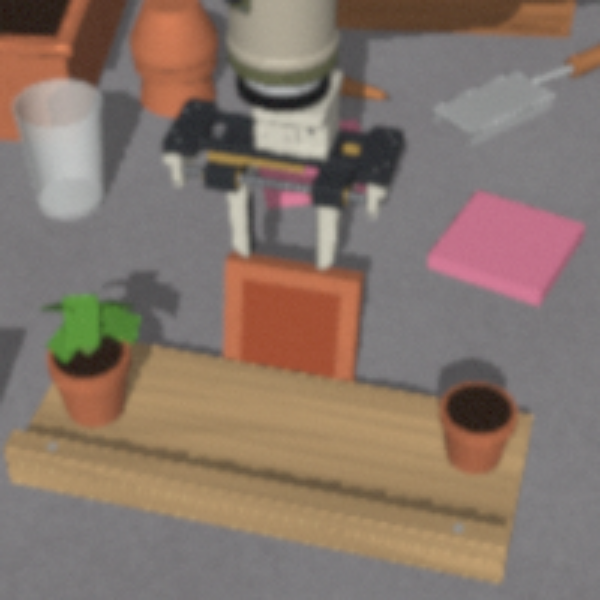

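Tilt is 78°, nearly on its own standing wall. I'll push it forward to about 88°.

>>> {"fn": "play_rows", "kwargs": {"series": [[[-0.29,0.0009,0.005,0.0008,0],[-0.29,0.0018,0.0099,0.0014,0],[-0.29,0.0026,0.0148,0.002,0],[-0.29,0.0035,0.0197,0.0026,0],[-0.29,0.0035,0.0197,0.0026,0]]]}}

```text
t: 8.85
tool_pos: [0.5342, 0.0195, 0.1342]
orientation: [2.408, 2.016, 0.005]
force: [2.9, -0.2, 7.2]
opening: 0.06
```

Run:
```python
from h import *
st()
for n in('side',): c=read_camera(n);tilt(c);save(n+'9',cv2.resize(c['color'][90:290,160:400] if n=='top' else c['color'][90:290,150:350],None,fx=3,fy=3))
st()
```

```text
t 8.85 board xy mm [-26.1 -22.9] tip z mm 120.2 world [0.5342 0.0195 0.1342] jawyaw-err 0.03 F board [ 0.3 -2.8  7.2] open 0.06
n 1340 1146 normal [ 0.999 -0.003  0.033] tilt x deg 88.1 min [-16.5 -65.4  24.1] max [  0.3  50.3 121.7]
t 8.9 board xy mm [-26.3 -22.9] tip z mm 120.2 world [0.5341 0.0194 0.1342] jawyaw-err 0.03 F board [ 0.3 -1.1  6.3] open 0.0598
```

View pics/side9.png

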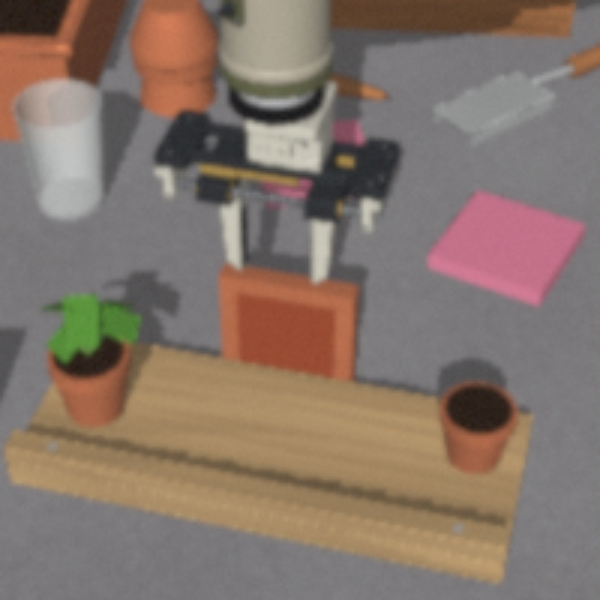

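88°, standing. I'll lift off straight up, back off behind it, re-centre in y and narrow the fingers.

>>> {"fn": "play_rows", "kwargs": {"series": [[[-0.29,0,0,0.005,0],[-0.29,0,0,0.015,0],[-0.29,0,0,0.025,0],[0.14,0,0,0.025,0],[0.14,-0.009,-0.012,0.025,0],[0.14,-0.018,-0.03,0.025,0],[0.14,-0.018,-0.03,0.025,0]]]}}

```text
t: 9.6
tool_pos: [0.5134, -0.0132, 0.1575]
orientation: [-2.41, -2.014, 0.002]
force: [0.5, 0.9, -0.3]
opening: 0.0402
```

Run:
```python
from h import *
st()
for n in('side','top'): c=read_camera(n);tilt(c);save(n+'10',cv2.resize(c['color'][90:290,160:400] if n=='top' else c['color'][90:290,150:350],None,fx=3,fy=3))
st()
```

```text
t 9.6 board xy mm [-62.   -8.2] tip z mm 143.5 world [ 0.5134 -0.0132  0.1575] jawyaw-err -0.07 F board [ 1.  -0.3 -0.3] open 0.0402
n 1325 1113 normal [ 1.    -0.004  0.003] tilt x deg 89.8 min [-15.3 -65.3  24. ] max [  1.5  50.4 121.5]
few 0
t 9.7 board xy mm [-60.5  -8.9] tip z mm 143.8 world [ 0.5143 -0.0118  0.1578] jawyaw-err -0.07 F board [ 0.3 -0.2  0.3] open 0.0399
```

View pics/side10.png

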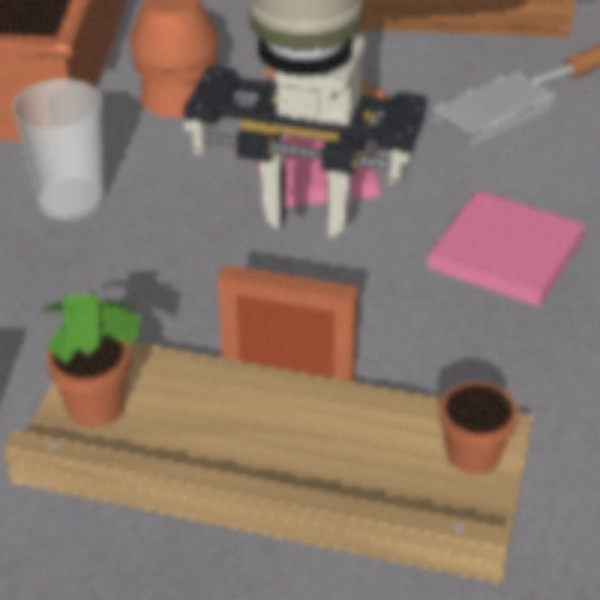

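View pics/top10.png

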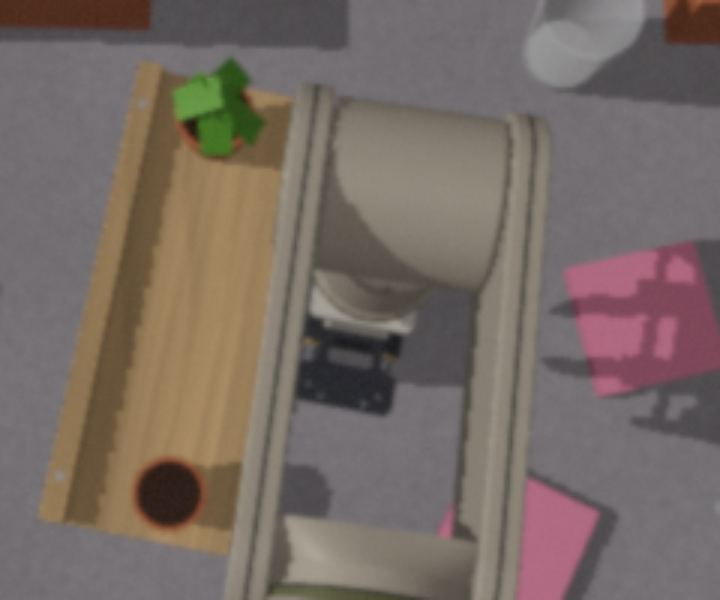

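The saucer stands by itself against the board at 89.8° (side view, 290,320). Now I'll lower the fingertips to about 95 mm and nudge its top over slowly.

>>> {"fn": "play_rows", "kwargs": {"series": [[[0.14,0,0,-0.025,0],[0.14,0,0,-0.048,0],[0.14,0,0,-0.048,0],[0.14,0.0018,0.01,-0.048,0],[0.14,0.0035,0.02,-0.048,0],[0.14,0.0044,0.025,-0.048,0],[0.14,0.0051,0.029,-0.048,0]]]}}

```text
t: 10.4
tool_pos: [0.5208, 0.0187, 0.1113]
orientation: [2.407, 2.017, 0.002]
force: [0.1, 0.4, -0.4]
opening: 0.0397
```

Run:
```python
from h import *
st()
for n in('side',): c=read_camera(n);tilt(c)
st()
```

```text
t 10.4 board xy mm [-29.3  -9.9] tip z mm 97.3 world [0.5208 0.0187 0.1113] jawyaw-err 0.07 F board [ 0.4 -0.  -0.4] open 0.0397
n 1301 1123 normal [-1.     0.004  0.006] tilt x deg -89.7 min [-13.1 -65.7  24.5] max [  2.3  50.3 121.4]
t 10.45 board xy mm [-29.1  -9.7] tip z mm 97.0 world [0.5207 0.0189 0.111 ] jawyaw-err 0.07 F board [ 0.  -0.1  0.6] open 0.0398
```

Contact is just starting. Next: slow push over the balance point.

>>> {"fn": "play_rows", "kwargs": {"series": [[[0.14,0.0009,0.005,0,0],[0.14,0.0018,0.0098,0,0],[0.14,0.0022,0.0123,0,0],[0.14,0.0026,0.0148,0,0],[0.14,0.003,0.017,0,0],[0.14,0.0034,0.019,0,0],[0.14,0.0037,0.021,0,0]]]}}

```text
t: 11.15
tool_pos: [0.5236, 0.0388, 0.1101]
orientation: [-2.409, -2.016, 0.0]
force: [-1.8, -0.4, -0.6]
opening: 0.0399
```

Run:
```python
from h import *
st()
for n in('side',): c=read_camera(n);tilt(c);save(n+'11',cv2.resize(c['color'][90:290,160:400] if n=='top' else c['color'][90:290,150:350],None,fx=3,fy=3))
st()
```

```text
t 11.15 board xy mm [-9.  -9.1] tip z mm 96.1 world [0.5236 0.0388 0.1101] jawyaw-err -0.0 F board [-0.7  1.7 -0.6] open 0.0399
n 1094 914 normal [-0.977  0.002  0.214] tilt x deg -77.6 min [ -2.6 -65.5  24.8] max [ 20.3  50.6 120.9]
t 11.2 board xy mm [-8.7 -9.1] tip z mm 96.1 world [0.5237 0.0391 0.1101] jawyaw-err 0.01 F board [-0.6  0.4 -0.1] open 0.04
```

View pics/side11.png

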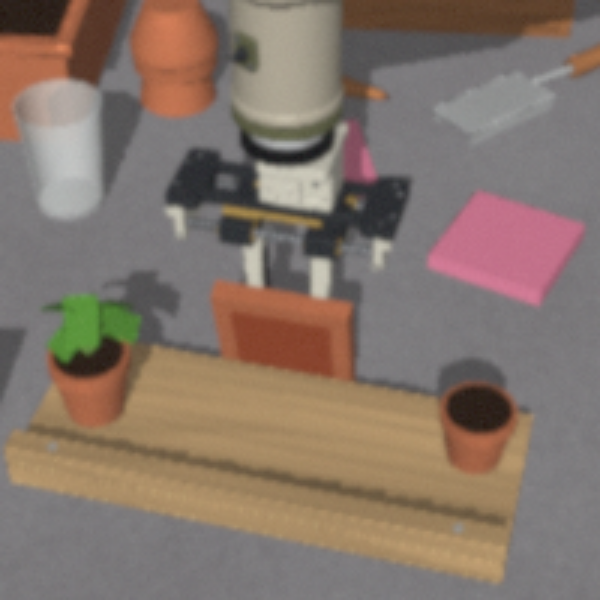

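It is 12° past vertical and about to go. I'll push on slowly.

>>> {"fn": "play_rows", "kwargs": {"series": [[[0.14,0.0004,0.002,0,0],[0.14,0.0007,0.004,0,0],[0.14,0.0011,0.006,0,0],[0.14,0.0014,0.008,0,0],[0.14,0.0018,0.01,0,0],[0.14,0.0018,0.01,0,0],[0.14,0.0018,0.01,0,0],[0.14,0.0018,0.01,0,0]]]}}

```text
t: 12.0
tool_pos: [0.5255, 0.0487, 0.1101]
orientation: [2.409, 2.016, -0.0]
force: [0.7, -0.1, -0.3]
opening: 0.0399
```

Run:
```python
from h import *
st()
for n in('side','top'): c=read_camera(n);tilt(c);save(n+'12',cv2.resize(c['color'][90:290,160:400] if n=='top' else c['color'][90:290,150:350],None,fx=3,fy=3))
st()
```

```text
t 12.0 board xy mm [ 1.  -9.2] tip z mm 96.1 world [0.5255 0.0487 0.1101] jawyaw-err 0.01 F board [ 0.  -0.7 -0.3] open 0.0399
n 1585 1048 normal [-0.005 -0.002  1.   ] tilt x deg -0.3 min [-44.  -65.7  25.4] max [74.1 50.4 45.2]
n 280 168 normal [0.097 0.05  0.994] tilt x deg 5.6 min [-45.3 -30.4  25.3] max [64.1 45.3 46.6]
t 12.1 board xy mm [ 1.  -9.2] tip z mm 96.1 world [0.5255 0.0486 0.1101] jawyaw-err 0.0 F board [-1.  -0.3 -0.2] open 0.04
```

View pics/side12.png

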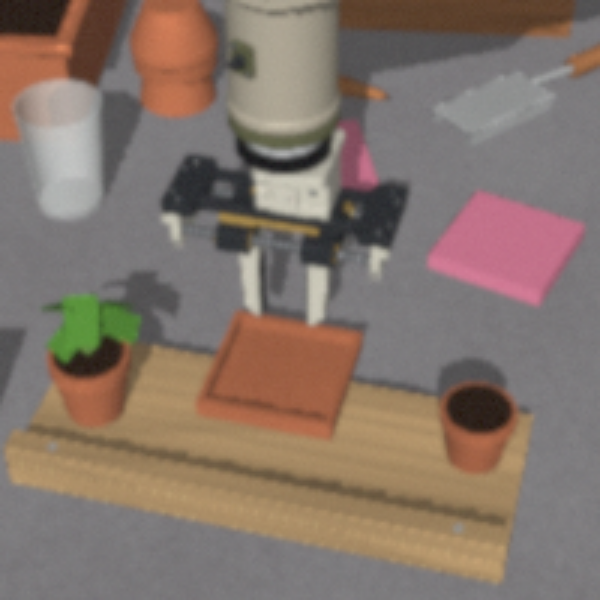

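It has landed open side up, level, at x −45..74 mm. Now I'll go behind it and set the tips at about 30 mm height, above board level and on the wall.

>>> {"fn": "play_rows", "kwargs": {"series": [[[-0.29,-0.007,-0.039,0,0],[-0.29,-0.0143,-0.0797,0,0],[-0.29,-0.0143,-0.0797,0,0],[-0.29,-0.0143,-0.0797,-0.04,0],[-0.29,-0.0143,-0.0797,-0.065,0],[-0.29,-0.0143,-0.0797,-0.065,0],[-0.29,-0.0143,-0.0797,-0.065,0]]]}}

```text
t: 12.8
tool_pos: [0.511, -0.0306, 0.0453]
orientation: [-2.408, -2.016, 0.001]
force: [-0.1, -0.3, 0.8]
opening: 0.0593
```

Run:
```python
from h import *
st()
for n in('side','top'): c=read_camera(n);tilt(c);save(n+'13',cv2.resize(c['color'][90:290,160:400] if n=='top' else c['color'][90:290,150:350],None,fx=3,fy=3))
st()
```

```text
t 12.8 board xy mm [-79.6  -8.9] tip z mm 31.3 world [ 0.511  -0.0306  0.0453] jawyaw-err 0.01 F board [-0.3  0.1  0.8] open 0.0593
n 1586 1026 normal [-0.001 -0.001  1.   ] tilt x deg -0.1 min [-44.4 -65.7  24.7] max [74.6 50.4 44.8]
n 1418 1006 normal [-0.004  0.006  1.   ] tilt x deg -0.3 min [-14.1 -70.1  25.5] max [70.3 46.  46.7]
t 12.9 board xy mm [-79.6 -10.5] tip z mm 32.9 world [ 0.5126 -0.0309  0.0469] jawyaw-err 0.02 F board [ 0.3 -0.4  1.4] open 0.0602
```

View pics/side13.png

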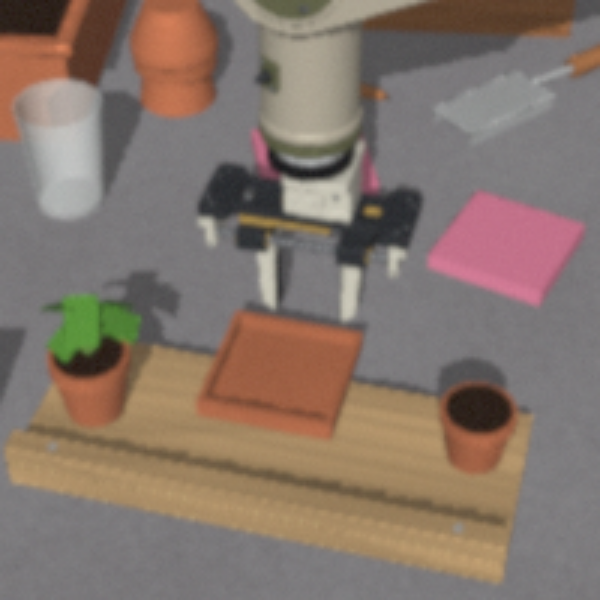

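>>> {"fn": "play_rows", "kwargs": {"series": [[[-0.29,0.0018,0.01,-0.001,0],[-0.29,0.0035,0.0197,-0.001,0],[-0.29,0.0053,0.0295,-0.001,0],[-0.29,0.007,0.0394,-0.001,0],[-0.29,0.0088,0.0492,-0.001,0],[-0.29,0.0106,0.0591,-0.001,0],[-0.29,0.0123,0.0689,-0.001,0],[-0.29,0.0141,0.0787,-0.001,0]]]}}

```text
t: 13.7
tool_pos: [0.5253, 0.0486, 0.0441]
orientation: [-2.409, -2.016, 0.0]
force: [0.7, -3.1, 1.0]
opening: 0.0598
```

Run:
```python
from h import *
st()
for n in('side',): c=read_camera(n);tilt(c)
st()
```

```text
t 13.7 board xy mm [ 0.9 -9.1] tip z mm 30.1 world [0.5253 0.0486 0.0441] jawyaw-err 0.01 F board [-2.9 -1.2  1. ] open 0.0598
n 1704 1115 normal [-0.006  0.001  1.   ] tilt x deg -0.4 min [ 14.  -65.1  26. ] max [131.3  51.9  44.7]
t 13.75 board xy mm [ 2.2 -9. ] tip z mm 30.1 world [0.5255 0.0499 0.0441] jawyaw-err 0.03 F board [ 1.1 -0.1  1.3] open 0.0599
```

>>> {"fn": "play_rows", "kwargs": {"series": [[[-0.29,0.0007,0.004,0,0],[-0.29,0.0012,0.007,0,0],[-0.29,0.0016,0.009,0,0],[-0.29,0.0019,0.0105,0,0],[-0.29,0.0021,0.012,0,0],[-0.29,0.0021,0.012,0,0]]]}}

```text
t: 14.35
tool_pos: [0.5273, 0.0599, 0.044]
orientation: [-2.409, -2.016, -0.0]
force: [0.1, 0.1, -0.4]
opening: 0.06
```

Run:
```python
from h import *
st()
for n in('side',): c=read_camera(n);tilt(c)
st()
```

```text
t 14.35 board xy mm [12.3 -9. ] tip z mm 30.0 world [0.5273 0.0599 0.044 ] jawyaw-err -0.0 F board [ 0.1 -0.1 -0.4] open 0.06
n 1607 1107 normal [-0.002  0.001  1.   ] tilt x deg -0.1 min [ 24.3 -65.5  26.1] max [140.9  52.   44.8]
t 14.4 board xy mm [12.3 -9. ] tip z mm 30.1 world [0.5273 0.0598 0.0441] jawyaw-err 0.0 F board [-0.4  0.3 -0. ] open 0.06
```

>>> {"fn": "play_rows", "kwargs": {"series": [[[-0.29,0.0002,0.001,0,0],[-0.29,0.0004,0.002,0,0],[-0.29,0.0005,0.003,0,0],[-0.29,0.0007,0.004,0,0],[-0.29,0.0007,0.004,0,0]]]}}

```text
t: 14.9
tool_pos: [0.5277, 0.0618, 0.0441]
orientation: [2.408, 2.015, -0.005]
force: [-3.7, -10.1, 3.4]
opening: 0.0601
```

Run:
```python
from h import *
st()
```

```text
t 14.9 board xy mm [14.4 -9. ] tip z mm 30.1 world [0.5277 0.0618 0.0441] jawyaw-err -0.01 F board [-10.6   1.8   3.4] open 0.0601
```

Firm stop at 10.6 N with the tool at x=14.4 mm, where home should be. I'll back off, lift away and check.

>>> {"fn": "play_rows", "kwargs": {"series": [[[-0.29,-0.0018,-0.01,0,0],[-0.29,-0.007,-0.039,0,0],[-0.29,-0.0123,-0.0689,0,0],[-0.29,-0.0123,-0.0689,0.05,0],[-0.29,-0.0123,-0.0689,0.1,0],[-0.29,-0.05,-0.1,0.15,0],[-0.29,-0.07,-0.14,0.15,0],[-0.29,-0.07,-0.18,0.15,0]]]}}

```text
t: 15.7
tool_pos: [0.458, -0.1168, 0.1974]
orientation: [2.403, 2.017, 0.005]
force: [1.3, 0.1, -0.1]
opening: 0.0601
```

>>> {"fn": "play_rows", "kwargs": {"series": [[[-0.29,-0.02,-0.05,0,0],[-0.29,-0.04,-0.1,0,0],[-0.29,-0.06,-0.14,0,0],[-0.29,-0.08,-0.18,0,0],[-0.29,-0.08,-0.18,0,0]]]}}

```text
t: 16.2
tool_pos: [0.3754, -0.3008, 0.1943]
orientation: [2.414, 2.009, -0.002]
force: [0.2, 0.5, -0.4]
opening: 0.0601
```

Run:
```python
from h import *
st()
for n in('side','top'):
    c=read_camera(n);tilt(c);save(n+'14',cv2.resize(c['color'][90:290,160:400],None,fx=3,fy=3))
    hsv=cv2.cvtColor(c['color'],cv2.COLOR_RGB2HSV);u,v,P=cloud(c);b=w2b(P)
    m=((hsv[...,0]<12)&(hsv[...,1]>130))[v,u]&(abs(b[:,1])<.1)&(b[:,0]>0)&(b[:,0]<.16)&(P[:,2]>.035)
    M=np.zeros(hsv.shape[:2],np.uint8);M[v[m],u[m]]=1
    k=np.vstack(cv2.findContours(M,0,1)[0])[:,0]
    W=w2b(cam2world(c,k,z=.043)).astype(np.float32)*1000;print(n,'rim rect',cv2.minAreaRect(W))
    if n=='top':
      for nm,(a,d) in {'far':(235,127),'near':(216,254)}.items():
        s=(abs(u-a)<22)&(abs(v-d)<22)&(P[:,2]>.055)&(P[:,2]<.095); print(nm,np.round(cv2.minEnclosingCircle(P[s][:,:2].astype(np.float32))[0],4))
      B=P[(abs(P[:,2]-.045)<.004)&(b[:,0]>.135)&(abs(b[:,1])<.19)&~m];bb=w2b(B)*1e3
      for y in range(-180,180,60):
        q=(bb[:,1]>y)&(bb[:,1]<y+60); print('batten front',y,np.round(np.percentile(bb[q,0],[2,98]),1) if q.sum()>5 else None)
```

```text
t 16.2 board xy mm [-369.4   77. ] tip z mm 180.3 world [ 0.3754 -0.3008  0.1943] jawyaw-err -0.32 F board [ 0.5 -0.1 -0.4] open 0.0601
n 1594 1101 normal [ 0.005 -0.002  1.   ] tilt x deg 0.3 min [ 25.6 -65.4  25.7] max [141.   51.9  45.2]
side rim rect ((83.94830322265625, -6.37274169921875), (117.14839172363281, 120.1572036743164), 0.11479603499174118)
n 1979 1286 normal [-0.001  0.001  1.   ] tilt x deg -0.1 min [ 25.5 -69.6  25.4] max [142.1  47.1  47.2]
top rim rect ((84.1673583984375, -11.359561920166016), (118.68505096435547, 120.26748657226562), 0.12153033167123795)
far [0.6881 0.1058]
near [0.3617 0.1364]
batten front -180 [145. 166.]
batten front -120 [145.2 166.1]
batten front -60 [143.7 595.4]
batten front 0 [144.4 584.8]
batten front 60 [145.3 573.1]
batten front 120 [145.4 562.5]
```

View pics/top14.png

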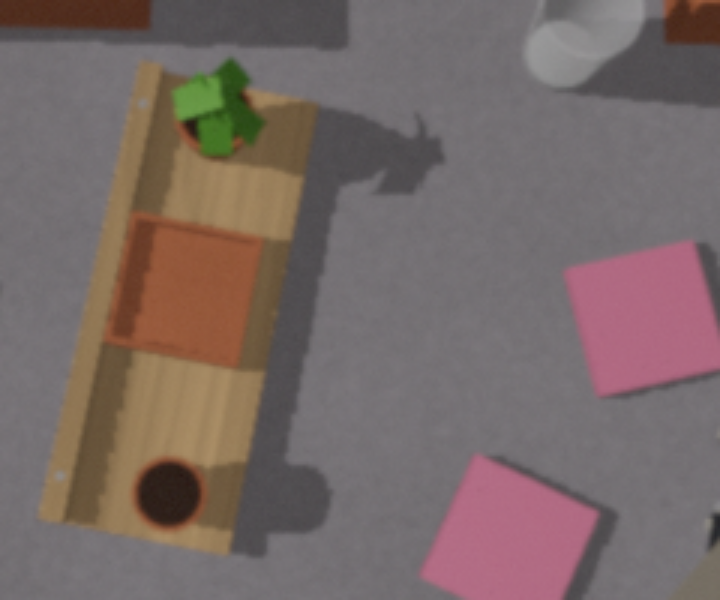

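View pics/side14.png

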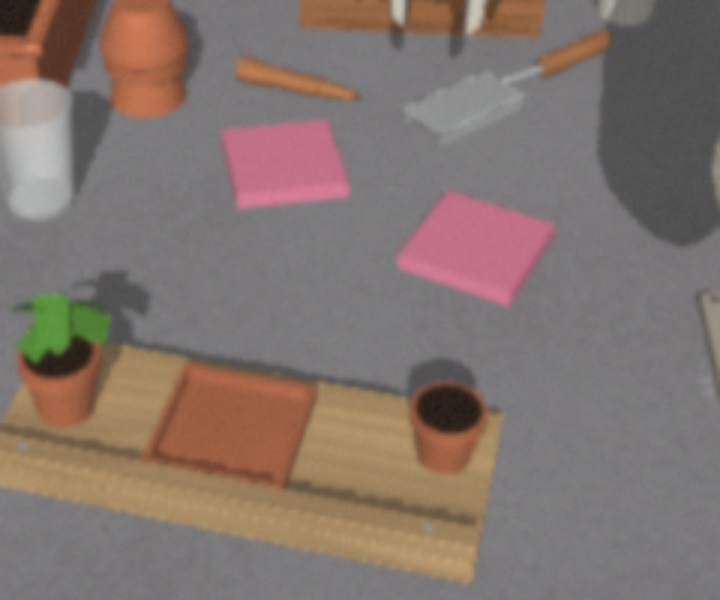

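Top view: the saucer (185,290) is open side up with its edge on the batten. It is square to within 0.1°, with its front face at about 144 mm against 145 mm. The pots are unmoved and the arm is clear, so I'm handing in.

```bash
python3 -c "
from plant import robot
print(robot.close_job())"
```

```text
the job is handed in; nothing more can be done
None
```

The saucer is right way up on the board, home against the batten, and I handed the job in after about 16 s of the 72 s allowed.

**What I did:** I pushed the saucer square against the board's front edge, then lifted its rear edge up its arc with about 6–14 N of fingertip pressure. Once it stood on edge by itself, I nudged its top over the board's edge and it dropped open side up. Then I slid it back until it stopped firmly at the batten, reading 10.6 N.

**Last checks:**
- **Saucer:** it lies flat to within about 0.3° and square to the board to within about 0.1°. Its edge measures 142.5–143.5 mm against the batten at 145 mm, within the 2 mm calibration, and the firm stop confirms contact.
- **Pots:** in the top camera both are within about 0.6 mm of where they started.
- **Arm:** it was clear of everything when I handed in.

**Disagreement:** the two cameras put the saucer's sideways position about 5 mm apart (y = −6 and −11 mm). That doesn't affect how it sits against the batten.

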